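# Stack the sword-fittings cases on the packing base, heavy one at the bottom

## Task

Stack the two closed wooden cases and the metal tin into one square column, lids up, on the black pad of the packing base: lift the two look-alike cases to feel which is heavier and put that one at the bottom, the lighter one on it, and the tin on top. Centre each piece over the one below with its long side along the long side of the one below, set each down without dropping or tipping it, and leave the other things on the bench where they are.

Things in the scene. Friction and masses are not known exactly. Their poses are not given: they have to be found in the camera images.
- riser_pad (a point): Fixed packing base: a brown wooden board 160 x 100 x 20 mm lying on the bench, with a black rubber pad 124 x 64 x 3 mm glued on its middle. The point is the centre of the pad's upper face (23 mm above the bench), x along the long side, z up.
- case_a_mid (a point): Closed fittings case of plain light wood with a thin dark lid seam and small brass catch and hinges, 120 (x, long) x 60 (y) x 50 (z, high) mm, outwardly the same as the other case. One of the two is packed with metal fittings and weighs about 0.7 to 0.9 kg, the other is nearly empty, about 0.2 to 0.35 kg; only lifting tells which. The point is its centre, 25 mm above its underside; z points to the lid. It is symmetrical enough that either end may point either way.
- case_b_mid (a point): The other closed light-wood fittings case, same look and size (120 x 60 x 50 mm), same axes; the point is its centre, 25 mm above its underside. See the first case for the weights.
- tin_mid (a point): Closed flat bare-metal tin with a lid, 100 (x, long) x 52 (y) x 44 (z, high) mm, about 0.15 kg. The point is its centre, 22 mm above its underside; z points to the lid.
- glue: Bystander: white round plastic glue bottle, 44 mm across, 100 mm high; origin at the centre of its underside.
- oil_can: Bystander: steel can with a paper label, 54 mm across, 80 mm high; origin at the centre of its underside.
- offcut: Bystander: solid brown wooden block 110 x 50 x 35 mm, lying flat, no lid seam or brass; origin at the centre of its underside.
- mallet: Bystander: wooden mallet lying flat; the head is 50 x 90 x 48 mm, centred 70 mm along +x from the origin, the handle 22 mm thick runs to 120 mm along -x; origin at bench level.
- pencup: Bystander: white and green desk caddy 90 x 80 x 95 mm with pens and tools standing in it up to 160 mm; origin at the centre of its underside.
Things that resemble listed ones, but are neither listed nor needed, are in the scene too. What is shaped like the part that bears case_a_mid but turquoise is not meant.

How it is judged:
On the way, in this order (a step that is already met when the one before it is completed fails the run):
1. the heavier case (it presses on the base with over 5 N) stands squarely on the pad, let go (((horizontal distance between case_a_mid and riser_pad below 0.012 m and z of case_a_mid in the frame of riser_pad between 0.019 and 0.031 m and angle between the x axis of case_a_mid and the x axis of riser_pad, either way round below 0.17 rad and angle between case_a_mid's own z axis and vertical below 0.1 rad and linear speed of case_a below 0.02 m/s and angular speed of case_a below 0.1 rad/s and contact force between the fingers and case_a below 0.1 N and contact force between case_a and riser above 5 N) or (horizontal distance between case_b_mid and riser_pad below 0.012 m and z of case_b_mid in the frame of riser_pad between 0.019 and 0.031 m and angle between the x axis of case_b_mid and the x axis of riser_pad, either way round below 0.17 rad and angle between case_b_mid's own z axis and vertical below 0.1 rad and linear speed of case_b below 0.02 m/s and angular speed of case_b below 0.1 rad/s and contact force between the fingers and case_b below 0.1 N and contact force between case_b and riser above 5 N))), for 0.2 s.
2. the lighter case stands squarely on the heavier one (pressing on it with under 5 N), let go (((horizontal distance between case_a_mid and riser_pad below 0.012 m and z of case_a_mid in the frame of riser_pad between 0.019 and 0.031 m and angle between the x axis of case_a_mid and the x axis of riser_pad, either way round below 0.17 rad and angle between each of case_a_mid, case_b_mid's own z axis and vertical below 0.1 rad and linear speed of each of case_a, case_b below 0.02 m/s and angular speed of each of case_a, case_b below 0.1 rad/s and horizontal distance between case_b_mid and case_a_mid below 0.012 m and z of case_b_mid in the frame of case_a_mid between 0.044 and 0.056 m and angle between the x axis of case_b_mid and the x axis of case_a_mid, either way round below 0.17 rad and contact force between the fingers and case_b below 0.1 N and contact force between case_a and case_b between 1 and 5 N) or (horizontal distance between case_b_mid and riser_pad below 0.012 m and z of case_b_mid in the frame of riser_pad between 0.019 and 0.031 m and angle between the x axis of case_b_mid and the x axis of riser_pad, either way round below 0.17 rad and angle between each of case_b_mid, case_a_mid's own z axis and vertical below 0.1 rad and linear speed of each of case_b, case_a below 0.02 m/s and angular speed of each of case_b, case_a below 0.1 rad/s and horizontal distance between case_a_mid and case_b_mid below 0.012 m and z of case_a_mid in the frame of case_b_mid between 0.044 and 0.056 m and angle between the x axis of case_a_mid and the x axis of case_b_mid, either way round below 0.17 rad and contact force between the fingers and case_a below 0.1 N and contact force between case_b and case_a between 1 and 5 N))), for 0.2 s.
At the end, for the whole second after the job is handed in: Heavier case on the pad, lighter case on it (it and the tin load the lower case by under 6.5 N), tin on top; lids up, level, each centred within 12 mm over what is below, long sides within 0.17 rad (10 degrees) of it; all released and at rest (((horizontal distance between case_a_mid and riser_pad below 0.012 m and z of case_a_mid in the frame of riser_pad between 0.019 and 0.031 m and angle between the x axis of case_a_mid and the x axis of riser_pad, either way round below 0.17 rad and angle between each of case_a_mid, case_b_mid, tin_mid's own z axis and vertical below 0.1 rad and linear speed of each of case_a, case_b, tin below 0.02 m/s and angular speed of each of case_a, case_b, tin below 0.1 rad/s and horizontal distance between case_b_mid and case_a_mid below 0.012 m and z of case_b_mid in the frame of case_a_mid between 0.044 and 0.056 m and angle between the x axis of case_b_mid and the x axis of case_a_mid, either way round below 0.17 rad and horizontal distance between tin_mid and case_b_mid below 0.012 m and z of tin_mid in the frame of case_b_mid between 0.041 and 0.053 m and angle between the x axis of tin_mid and the x axis of case_b_mid, either way round below 0.17 rad and contact force between case_a and case_b between 1 and 6.5 N) or (horizontal distance between case_b_mid and riser_pad below 0.012 m and z of case_b_mid in the frame of riser_pad between 0.019 and 0.031 m and angle between the x axis of case_b_mid and the x axis of riser_pad, either way round below 0.17 rad and angle between each of case_b_mid, case_a_mid, tin_mid's own z axis and vertical below 0.1 rad and linear speed of each of case_b, case_a, tin below 0.02 m/s and angular speed of each of case_b, case_a, tin below 0.1 rad/s and horizontal distance between case_a_mid and case_b_mid below 0.012 m and z of case_a_mid in the frame of case_b_mid between 0.044 and 0.056 m and angle between the x axis of case_a_mid and the x axis of case_b_mid, either way round below 0.17 rad and horizontal distance between tin_mid and case_a_mid below 0.012 m and z of tin_mid in the frame of case_a_mid between 0.041 and 0.053 m and angle between the x axis of tin_mid and the x axis of case_a_mid, either way round below 0.17 rad and contact force between case_b and case_a between 1 and 6.5 N))); the robot touches nothing.
It fails at once if a case or the tin is tipped by more than about 35 degrees (angle between any of case_a_mid, case_b_mid, tin_mid's own z axis and vertical above 0.6 rad).
It fails at once if a case or the tin is dropped (moves faster than 0.6 m/s out of the fingers: a fall of about 20 mm) ((contact force between the fingers and case_a below 0.1 N and linear speed of case_a above 0.6 m/s) or (contact force between the fingers and case_b below 0.1 N and linear speed of case_b above 0.6 m/s) or (contact force between the fingers and tin below 0.1 N and linear speed of tin above 0.6 m/s)).
It fails at once if a bystander (bottle, can, block, mallet, caddy) is moved by more than 30 mm (distance of any of glue, oil_can, offcut, mallet, pencup from where it was at the start of the episode above 0.03 m).
It also fails if it takes over 69 s, if anything falls off the work surface, if the arm or the gripper's body presses on something with over 40 N, if the wrist force passes 120 N, or if a joint passes its speed limit or range.

## Robot

A 6-joint arm with a two-finger parallel gripper is mounted at the origin on the work surface. World frame = base frame: x ahead of the robot, y to its left, z up, the work surface at z = 0. Lengths are in m, angles in rad, forces in N, time in s.
With the tool pointing down it reaches from about 0.3 to 0.75 m from the base axis. Payload 8.5 kg.
Tool frame: the origin (TCP) lies midway between the tips of the shut fingers; the grasp point (between the pads) lies 19 mm behind it (bot.hold_point_z is the distance from the TCP to the grasp point, in m); z points along the fingers, y is the line along which they close (so a half turn about z gives the same grasp; the last joint's range is limited). The gripper opens to 85 mm and grips with 20 to 120 N. Pads are 22 mm wide; open, the fingers measure 114 mm over their backs; the gripper's body (76 mm by 85 mm) begins 54 mm behind the grasp point. The pads swing forward as they close: fully open they stand 13 mm farther back than shut.
Start: joints at [1.127, 0.381, 1.297, -0, 1.464, -0.215], TCP at [0.125, 0.536, 0.231] pointing down, gripper open.
Joint ranges: [-3.11, 3.11], [-0.89, 2.33], [0.22, 2.48], [-1.42, 4.56], [0.17, 2.85], [-2.88, 2.88]. Speed limits (rad/s): [2.39, 2.39, 3.14, 3.14, 3.14, 3.14].

## Interface

Orientations are given as a rotation vector (axis times angle).
In Python, from cell import observe, cams, bot gives the robot as it stands.
- The arm moves only by the shell command python3 -m jog 'ROWS'. ROWS is JSON, a list of rows, each a list of 3 entries, a list of its own where there are three numbers: the closure, from -1 (fully open) to 1 (shut), then the shift along the world's x, y, z as a fraction of full scale, then the turn about the world's z as a fraction of full scale. In form: [[claw, [tx, ty, tz], twist], ...]. A call has 1 to 10 rows; each row is the pose to reach, as a shift and turn from the pose commanded when the call began, turning the shorter way round; what a row does not reach only later rows make up. Full scale, the value 1, is 0.8 m for a shift and 180 degrees for a turn. A row lasts 1/12 s, in which the tool goes at most 41.7 mm and 7.16 degrees, less where a joint would pass 70% of its speed; a pose out of reach is approached as far as the arm can. A call with a number of a shift or a turn outside -1 to 1 is refused whole. A call with a gripper value outside its range is refused whole. The fingers move at their own pace and stop on an object; the grip force is fixed at half the most. Time passes only in rows, so rows that repeat a pose let the fingers close. It gives the time, the measured TCP pose, the force, the opening and the grip force at its end, in the units of the state.
- observe(): the state, without advancing time (a new reading comes with each control period).
- cams.capture(name): name is "scene" or "top"; returns a dict with "pixels" (480x640x3 uint8, red, green, blue), "camera_matrix" (3x3 intrinsics, pixels), "dist" ([k1, k2, p1, p2, k3] as OpenCV has them; the pictures are not rectified), "world_to_cam" (4x4, takes a point from world to camera coordinates). Camera axes: x right, y down, z forward; pixel columns grow to the right and rows downward; lengths in m; the calibration is good to about 2 mm. A picture is of the moment at which its call begins. There is no depth.
- bot.hand_in(): hands the job in; it is judged then, once.
The state is a dict: "t": time; "joints": joint angles; "dq": joint speeds; "joint_efforts": joint torques, N m; "position": TCP position; "tcp_rot": TCP orientation; "contact_force": force on the tool from outside, world axes, zero at the start; "wrist_torque": the same for the moment, N m; "gripper_width": finger opening in m; "gripper_force": force on a finger pad.
Only numpy, scipy, OpenCV 4.12 (cv2) and the standard library are available. Lean on these libraries where they do the work, as an engineer would, in place of code of your own. Each camera call takes 0.05 s, during which the arm holds its last target. There are 200 camera calls.

## Working session

There is one attempt and no reset: what is moved stays moved. The work goes in short steps, Python scripts to look and compute and a shell command to move; the robot and the scene stay as the last step left them, time stands still between calls to the robot, and variables do not carry over. Pictures are saved under pics/ and viewed, at most 10 in all, crops included, and the job is handed in when it is done.

```bash
mkdir -p pics; python3 - <<'E'
from cell import observe,cams,bot
import cv2,pickle
for n in("scene","top"):
    c=cams.capture(n);cv2.imwrite(f"pics/{n}0.png",c["pixels"][:,:,::-1]);pickle.dump(c,open(f"{n}.pkl","wb"))
    print(n,c["camera_matrix"],c["dist"],c["world_to_cam"])
print(observe(),bot.hold_point_z)
E
```

```text
scene [[471.17068063   0.         320.47375541]
 [  0.         471.17068063 248.73758829]
 [  0.           0.           1.        ]] [-0.06594525  0.          0.          0.          0.        ] [[ 0.13724667  0.9905273  -0.00436026 -0.06383966]
 [ 0.78313541 -0.11120385 -0.61182729 -0.36542794]
 [-0.60651651  0.08055658 -0.79097937  1.41949465]
 [ 0.          0.          0.          1.        ]]
top [[466.63466299   0.         321.91459996]
 [  0.         466.63466299 243.33301327]
 [  0.           0.           1.        ]] [-0.0942208  0.         0.         0.         0.       ] [[-0.02050995 -0.999787    0.00230146 -0.01161722]
 [-0.99070008  0.02001373 -0.13458378  0.53369847]
 [ 0.13450905 -0.00504036 -0.99089955  1.18975781]
 [ 0.          0.          0.          1.        ]]
{'t': 0.1, 'joints': array([ 1.12669687e+00,  3.81146076e-01,  1.29817264e+00,  2.57884924e-05,
        1.46359528e+00, -2.15254717e-01]), 'dq': array([-0.00018218, -0.00021837, -0.00361398, -0.0005359 ,  0.00053295,
       -0.00151869]), 'joint_efforts': array([ 3.84868879e-03, -4.49218869e+01, -2.31663179e+01, -1.63384780e-04,
        3.59256032e-03,  2.57681023e-05]), 'position': array([0.12462529, 0.53542589, 0.2307683 ]), 'tcp_rot': array([-3.58637248e-01, -3.12059930e+00,  1.95046591e-03]), 'contact_force': array([0.14795326, 0.39384794, 0.34632141]), 'wrist_torque': array([-0.02341179, -0.02209862,  0.0220808 ]), 'gripper_force': 0.0, 'gripper_width': 0.08555662023678257} 0.0187
```

View pics/top0.png

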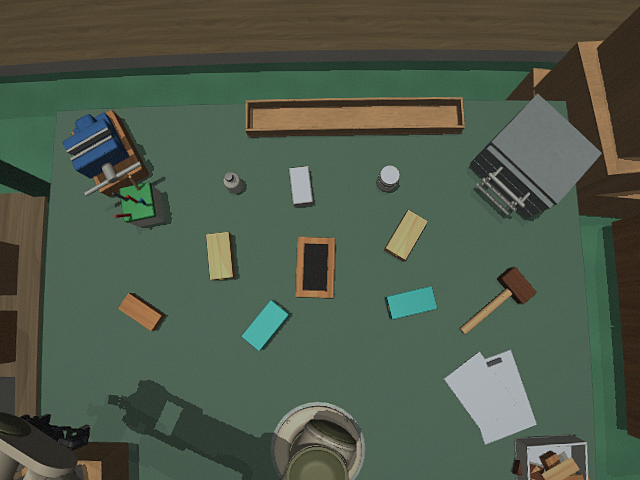

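View pics/scene0.png

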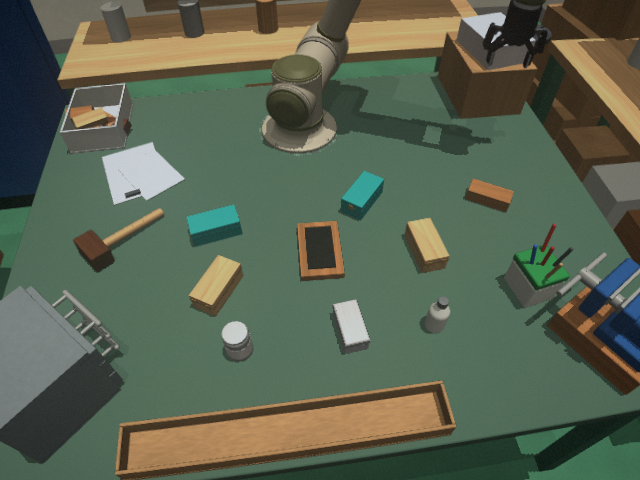

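The top view shows the cases at about (220,256) and (406,235), the tin at (301,186) and the pad at (316,267). The turquoise boxes are decoys. I'll enlarge the top view to read corners.

```bash
python3 - <<'E'
import pickle,cv2
c=pickle.load(open("top.pkl","rb"))["pixels"][155:310,192:442,::-1]
cv2.imwrite("pics/crop1.png",cv2.resize(c,None,fx=3.2,fy=3.2,interpolation=cv2.INTER_CUBIC))
E
cat > h.py <<'E'
import pickle,cv2,numpy as np
def px2w(c,uv,z):
    n=cv2.undistortPoints(np.array(uv,float).reshape(-1,1,2),c["camera_matrix"],np.array(c["dist"])).reshape(-1,2)
    T=np.array(c["world_to_cam"]);R,t=T[:3,:3],T[:3,3];o=-R.T@t
    d=np.c_[n,np.ones(len(n))]@R
    return (o+d*((z-o[2])/d[:,2])[:,None])[:,:2]
def box(c,uv,z):
    """corners in order; gives centre, long-axis angle deg, side lengths"""
    p=px2w(c,uv,z); s=np.roll(p,-1,0)-p; L=np.linalg.norm(s,axis=1)
    e=(s[0]-s[2]) if L[0]+L[2]>L[1]+L[3] else (s[1]-s[3])
    a=np.degrees(np.arctan2(e[1],e[0]))
    return p.mean(0).round(4),round((a+90)%180-90,1),L.round(3)
E
```

```text
(no output)
```

View pics/crop1.png

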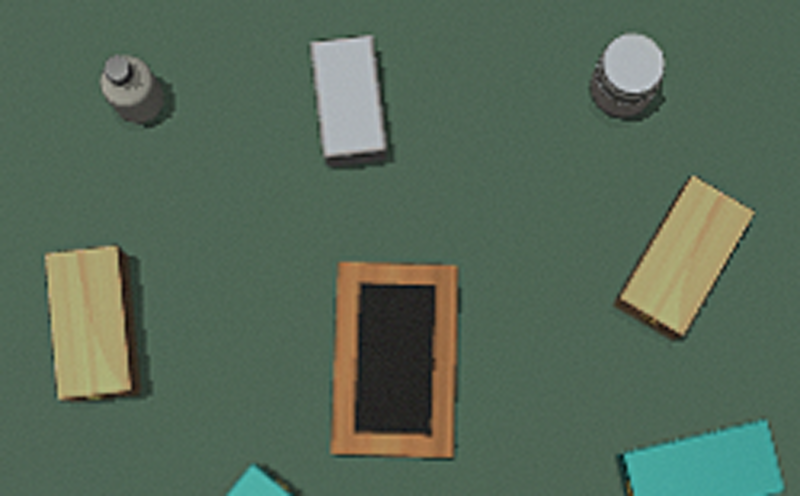

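The crop shows light-wood lids at the left (45..131, 246..399) and right (621..754, 177..336). The tin lid is at (311..385, 37..157) and the pad at (355..436, 283..436).

```bash
python3 - <<'E'
from h import *
c=pickle.load(open("top.pkl","rb"))
f=lambda l:(np.array(l)+.5)/3.2-.5+[192,155]
for n,l,z in[("L",[(45,254),(118,246),(131,391),(59,399)],.05),("R",[(693,177),(754,212),(684,336),(621,298)],.05),("tin",[(311,43),(373,37),(385,151),(325,157)],.044),("pad",[(360,283),(436,285),(432,436),(355,433)],.023),("board",[(341,262),(458,265),(453,458),(331,454)],.02)]: print(n,*box(c,f(l),z))
R=cv2.Rodrigues(np.array([-3.58637248e-01,-3.12059930,1.95e-3]))[0];print(R.round(3),np.degrees(np.arctan2(R[1,1],R[0,1])))
E
```

```text
L [0.5055 0.2451] 5.8 [0.06  0.119 0.059 0.119]
R [ 0.5504 -0.2445] -32.2 [0.058 0.119 0.059 0.118]
tin [0.6904 0.0312] 5.6 [0.052 0.098 0.05  0.098]
pad [ 0.4731 -0.0039] -2.8 [0.063 0.125 0.063 0.124]
board [ 0.4731 -0.0039] -3.3 [0.098 0.16  0.1   0.159]
[[-0.974  0.227 -0.001]
 [ 0.227  0.974 -0.001]
 [ 0.    -0.001 -1.   ]] 76.88801475524791
```

```bash
python3 -m jog '[[-1,[0.476,-0.363,-0.07],0.105],[-1,[0.476,-0.363,-0.07],0.105],[-1,[0.476,-0.363,-0.07],0.105],[-1,[0.476,-0.363,-0.07],0.105],[-1,[0.476,-0.363,-0.07],0.105],[-1,[0.476,-0.363,-0.07],0.105],[-1,[0.476,-0.363,-0.07],0.105],[-1,[0.476,-0.363,-0.07],0.105],[-1,[0.476,-0.363,-0.07],0.105],[-1,[0.476,-0.363,-0.07],0.105]]'
```

```text
t: 0.93
position: [0.4481, 0.2884, 0.1835]
tcp_rot: [0.158, -3.137, 0.0]
contact_force: [1.1, 2.0, -0.0]
gripper_width: 0.0853
gripper_force: 0.0
```

```bash
python3 -m jog '[[-1,[0.05,-0.04,-0.03],0],[-1,[0.05,-0.04,-0.03],0],[-1,[0.05,-0.04,-0.03],0],[-1,[0.05,-0.04,-0.03],0],[-1,[0.05,-0.04,-0.03],0]]'
```

```text
t: 1.35
position: [0.4859, 0.259, 0.1604]
tcp_rot: [0.16, -3.137, -0.0]
contact_force: [-0.7, 0.7, 0.2]
gripper_width: 0.0855
gripper_force: 0.0
```

```bash
python3 -m jog '[[-1,[0.0245,-0.0174,-0.03],0],[-1,[0.0245,-0.0174,-0.08],0],[-1,[0.0245,-0.0174,-0.12],0],[-1,[0.0245,-0.0174,-0.15],0],[-1,[0.0245,-0.0174,-0.175],0],[-1,[0.0245,-0.0174,-0.184],0],[-1,[0.0245,-0.0174,-0.184],0]]' && python3 -m jog '[[1,[0,0,0],0],[1,[0,0,0],0],[1,[0,0,0],0],[1,[0,0,0],0],[1,[0,0,0],0],[1,[0,0,0],0],[1,[0,0,0],0],[1,[0,0,0],0]]'
```

```text
t: 1.93
position: [0.5052, 0.2451, 0.0121]
tcp_rot: [0.161, -3.135, 0.0]
contact_force: [-0.2, 0.4, 0.0]
gripper_width: 0.0858
gripper_force: 0.0
t: 2.6
position: [0.5072, 0.2451, 0.0149]
tcp_rot: [-0.159, 3.134, 0.002]
contact_force: [-1.2, 4.2, 5.0]
gripper_width: 0.0592
gripper_force: 66.5
```

Gripped. I'll lift gently to weigh it.

```bash
python3 -m jog '[[1,[0,0,0.01],0],[1,[0,0,0.03],0],[1,[0,0,0.06],0],[1,[0,0,0.08],0],[1,[0,0,0.09],0],[1,[0,0,0.09],0],[1,[0,0,0.09],0],[1,[0,0,0.09],0],[1,[0,0,0.09],0],[1,[0,0,0.09],0]]'
```

```text
t: 3.43
position: [0.506, 0.244, 0.0838]
tcp_rot: [0.159, -3.136, 0.001]
contact_force: [-0.6, 1.0, -8.1]
gripper_width: 0.0592
gripper_force: 68.2
```

The force of 8.1 N means this is the heavy case, so it goes to the pad.

```bash
python3 -m jog '[[1,[-0.0394,-0.31,0],-0.0494],[1,[-0.0394,-0.31,0],-0.0494],[1,[-0.0394,-0.31,0],-0.0494],[1,[-0.0394,-0.31,0],-0.0494],[1,[-0.0394,-0.31,0],-0.0494],[1,[-0.0394,-0.31,0],-0.0494],[1,[-0.0394,-0.31,0],-0.0494],[1,[-0.0394,-0.31,0],-0.0494],[1,[-0.0394,-0.31,0],-0.0494],[1,[-0.0394,-0.31,0],-0.0494]]'; python3 - <<'E'
from cell import *
from h import *
c=cams.capture("top");cv2.imwrite("pics/t2.png",cv2.resize(c["pixels"][190:330,220:420,::-1],None,fx=4,fy=4,interpolation=2))
o=observe();print(o["position"],o["contact_force"],o["wrist_torque"],o["tcp_rot"])
E
```

```text
t: 4.27
position: [0.4749, -0.0029, 0.0846]
tcp_rot: [-0.083, -3.14, -0.0]
contact_force: [-0.1, -0.1, -8.8]
gripper_width: 0.059
gripper_force: 70.5
[ 0.47487552 -0.00271338  0.08463766] [ 0.57444255 -0.45183747 -9.25801513] [ 0.01170294  0.00368814 -0.01097567] [-8.21848450e-02 -3.14020859e+00 -2.94377379e-04]
```

View pics/t2.png

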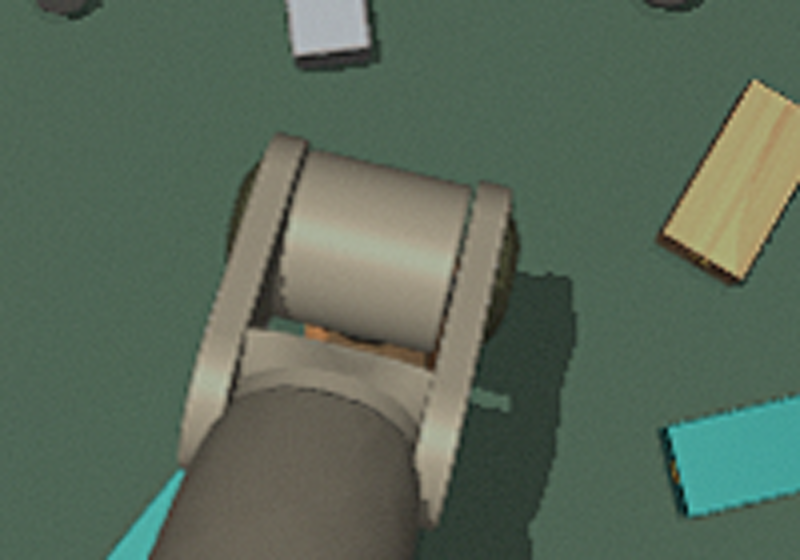

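The arm hides the case in this view, but the tin and the right case are undisturbed. I'll descend on the tool readings.

```bash
python3 -m jog '[[1,[-0.0005,-0.0012,-0.02],0],[1,[-0.0005,-0.0012,-0.04],0],[1,[-0.0005,-0.0012,-0.05],0],[1,[-0.0005,-0.0012,-0.052],0],[1,[-0.0005,-0.0012,-0.054],0],[1,[-0.0005,-0.0012,-0.054],0],[1,[-0.0005,-0.0012,-0.054],0]]' && python3 -m jog '[[1,[0,0,-0.001],0],[1,[0,0,-0.002],0],[1,[0,0,-0.003],0],[1,[0,0,-0.003],0],[1,[0,0,-0.003],0]]'
```

```text
t: 4.9
position: [0.4749, -0.0047, 0.0421]
tcp_rot: [0.084, 3.139, -0.0]
contact_force: [0.4, -0.1, -8.1]
gripper_width: 0.0592
gripper_force: 70.2
t: 5.32
position: [0.4745, -0.0048, 0.0392]
tcp_rot: [0.085, 3.14, 0.0]
contact_force: [0.2, 0.6, -8.1]
gripper_width: 0.059
gripper_force: 70.3
```

```bash
python3 -m jog '[[1,[0,0.0008,-0.001],0],[1,[0,0.0008,-0.002],0],[1,[0,0.0008,-0.002],0],[1,[0,0.0008,-0.002],0]]' && python3 -m jog '[[1,[0,0,-0.001],0],[1,[0,0,-0.002],0],[1,[0,0,-0.002],0],[1,[0,0,-0.002],0]]'
```

```text
t: 5.65
position: [0.4745, -0.0041, 0.0379]
tcp_rot: [0.085, 3.14, -0.0]
contact_force: [-2.4, 0.3, -0.2]
gripper_width: 0.0589
gripper_force: 71.3
t: 5.98
position: [0.4746, -0.0041, 0.0378]
tcp_rot: [0.085, 3.139, -0.0]
contact_force: [-9.5, 0.9, 22.7]
gripper_width: 0.0591
gripper_force: 74.3
```

```bash
python3 -m jog '[[1,[0,0,0.002],0],[1,[0,0,0.002],0],[-1,[0,0,0.002],0],[-1,[0,0,0.002],0],[-1,[0,0,0.002],0],[-1,[0,0,0.002],0],[-1,[0,0,0.002],0],[-1,[0,0,0.002],0]]' && python3 -m jog '[[-1,[0,0,0.02],0],[-1,[0,0,0.05],0],[-1,[0,0,0.09],0],[-1,[0,0,0.13],0],[-1,[0,0,0.15],0],[-1,[0,0,0.15],0],[-1,[0,0,0.15],0]]'
```

```text
t: 6.65
position: [0.4746, -0.0042, 0.0376]
tcp_rot: [0.085, 3.14, -0.0]
contact_force: [-0.1, -0.1, 0.4]
gripper_width: 0.0858
gripper_force: 0.0
t: 7.23
position: [0.4746, -0.0041, 0.1579]
tcp_rot: [0.085, 3.139, -0.001]
contact_force: [-0.5, 0.1, 0.1]
gripper_width: 0.0853
gripper_force: 0.0
```

```bash
python3 -m jog '[[-1,[0.0948,-0.3005,0],-0.162],[-1,[0.0948,-0.3005,0],-0.162],[-1,[0.0948,-0.3005,0],-0.162],[-1,[0.0948,-0.3005,0],-0.162],[-1,[0.0948,-0.3005,0],-0.162],[-1,[0.0948,-0.3005,0],-0.162],[-1,[0.0948,-0.3005,0],-0.162],[-1,[0.0948,-0.3005,0],-0.162],[-1,[0.0948,-0.3005,0],-0.162],[-1,[0.0948,-0.3005,0],-0.162]]'; python3 - <<'E'
from cell import *
from h import *
c=cams.capture("top");pickle.dump(c,open("t3.pkl","wb"));cv2.imwrite("pics/t3.png",cv2.resize(c["pixels"][215:315,260:400,::-1],None,fx=5,fy=5,interpolation=2))
E
```

```text
t: 8.07
position: [0.5499, -0.2432, 0.1567]
tcp_rot: [-0.871, -3.016, -0.001]
contact_force: [0.3, -0.1, -0.4]
gripper_width: 0.0856
gripper_force: 0.0
```

View pics/t3.png

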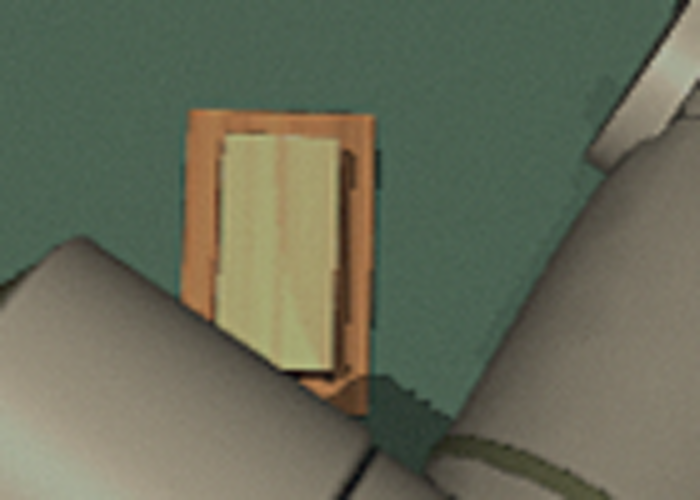

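The lid corners are at (222,134), (340,138) and (332,371), square on the board. The fourth corner is hidden by the arm.

```bash
python3 - <<'E'
from h import *
c=pickle.load(open("t3.pkl","rb"))
print(box(c,(np.array([(222,134),(340,138),(332,371),(214,367)])+.5)/5-.5+[260,215],.073))
E
python3 -m jog '[[-1,[0.0006,-0.0016,-0.03],0],[-1,[0.0006,-0.0016,-0.08],0],[-1,[0.0006,-0.0016,-0.12],0],[-1,[0.0006,-0.0016,-0.15],0],[-1,[0.0006,-0.0016,-0.17],0],[-1,[0.0006,-0.0016,-0.18],0],[-1,[0.0006,-0.0016,-0.18],0]]' && python3 -m jog '[[1,[0,0,0],0],[1,[0,0,0],0],[1,[0,0,0],0],[1,[0,0,0],0],[1,[0,0,0],0],[1,[0,0,0],0],[1,[0,0,0],0],[1,[0,0,0],0]]'
```

```text
(array([ 0.4735, -0.0037]), np.float64(-3.0), array([0.06 , 0.118, 0.059, 0.118]))
t: 8.7
position: [0.5502, -0.2445, 0.0123]
tcp_rot: [-0.87, -3.016, -0.002]
contact_force: [-0.2, -0.7, 0.2]
gripper_width: 0.0857
gripper_force: 0.0
t: 9.37
position: [0.5517, -0.2459, 0.0154]
tcp_rot: [0.872, 3.015, -0.001]
contact_force: [-0.5, 3.1, 5.5]
gripper_width: 0.059
gripper_force: 66.6
```

```bash
python3 -m jog '[[1,[0,0,0.01],0],[1,[0,0,0.03],0],[1,[0,0,0.06],0],[1,[0,0,0.09],0],[1,[0,0,0.12],0],[1,[0,0,0.14],0],[1,[0,0,0.14],0],[1,[0,0,0.14],0],[1,[0,0,0.14],0],[1,[0,0,0.14],0]]'
```

```text
t: 10.2
position: [0.5502, -0.2454, 0.1241]
tcp_rot: [-0.872, -3.015, -0.001]
contact_force: [-0.0, -0.6, -3.2]
gripper_width: 0.0591
gripper_force: 65.6
```

It reads 3.2 N, so this is the light case. I'll carry it over the stack.

```bash
python3 -m jog '[[1,[-0.0945,0.3018,0],0.162],[1,[-0.0945,0.3018,0],0.162],[1,[-0.0945,0.3018,0],0.162],[1,[-0.0945,0.3018,0],0.162],[1,[-0.0945,0.3018,0],0.162],[1,[-0.0945,0.3018,0],0.162],[1,[-0.0945,0.3018,0],0.162],[1,[-0.0945,0.3018,0],0.162],[1,[-0.0945,0.3018,0],0.162],[1,[-0.0945,0.3018,0],0.162]]' && python3 -m jog '[[1,[0,0,-0.01],0],[1,[0,0,-0.02],0],[1,[0,0,-0.03],0],[1,[0,0,-0.035],0],[1,[0,0,-0.035],0],[1,[0,0,-0.035],0]]'
```

```text
t: 11.03
position: [0.4757, -0.0053, 0.1252]
tcp_rot: [-0.087, -3.14, 0.0]
contact_force: [1.3, -0.4, -3.1]
gripper_width: 0.0591
gripper_force: 66.1
t: 11.53
position: [0.4752, -0.0045, 0.0972]
tcp_rot: [-0.085, -3.14, -0.0]
contact_force: [-0.1, 1.0, -2.8]
gripper_width: 0.0591
gripper_force: 66.1
```

```bash
python3 -m jog '[[1,[-0.0006,0.0005,-0.004],0],[1,[-0.0006,0.0005,-0.007],0],[1,[-0.0006,0.0005,-0.009],0],[1,[-0.0006,0.0005,-0.0095],0],[1,[-0.0006,0.0005,-0.0095],0],[1,[-0.0006,0.0005,-0.0095],0]]' && python3 -m jog '[[1,[0,0,-0.001],0],[1,[0,0,-0.0015],0],[1,[0,0,-0.0015],0],[1,[0,0,-0.0015],0]]'
```

```text
t: 12.03
position: [0.4748, -0.004, 0.0901]
tcp_rot: [0.085, 3.14, -0.0]
contact_force: [-0.7, 0.7, -2.6]
gripper_width: 0.0589
gripper_force: 66.1
t: 12.37
position: [0.4748, -0.004, 0.0888]
tcp_rot: [0.085, 3.14, -0.0]
contact_force: [-0.3, -0.6, -3.0]
gripper_width: 0.0592
gripper_force: 66.1
```

```bash
python3 -m jog '[[1,[0,0,-0.001],0],[1,[0,0,-0.0013],0],[1,[0,0,-0.0013],0],[1,[0,0,-0.0013],0]]'
```

```text
t: 12.7
position: [0.4748, -0.004, 0.0884]
tcp_rot: [0.085, 3.14, -0.0]
contact_force: [-2.8, 0.0, 4.7]
gripper_width: 0.0595
gripper_force: 67.2
```

Contact is made, so I'll release and rise.

```bash
python3 -m jog '[[-1,[0,0,0],0],[-1,[0,0,0],0],[-1,[0,0,0],0],[-1,[0,0,0],0],[-1,[0,0,0],0],[-1,[0,0,0],0]]' && python3 -m jog '[[-1,[0,0,0.02],0],[-1,[0,0,0.05],0],[-1,[0,0,0.09],0],[-1,[0,0,0.12],0],[-1,[0,0,0.12],0],[-1,[0,0,0.12],0],[-1,[0,0,0.12],0]]'
```

```text
t: 13.2
position: [0.4748, -0.004, 0.0877]
tcp_rot: [0.085, 3.14, 0.0]
contact_force: [-0.5, 1.1, 0.9]
gripper_width: 0.0853
gripper_force: 0.0
t: 13.78
position: [0.4743, -0.0039, 0.183]
tcp_rot: [-0.085, -3.139, -0.0]
contact_force: [-0.2, 0.3, -0.6]
gripper_width: 0.0855
gripper_force: 0.0
```

```bash
python3 -m jog '[[-1,[0.27,0.044,0],0.048],[-1,[0.27,0.044,0],0.048],[-1,[0.27,0.044,0],0.048],[-1,[0.27,0.044,0],0.048],[-1,[0.27,0.044,0],0.048],[-1,[0.27,0.044,0],0.048],[-1,[0.27,0.044,0],0.048],[-1,[0.27,0.044,0],0.048],[-1,[0.27,0.044,0],0.048]]'; python3 - <<'E'
from cell import *
from h import *
c=cams.capture("scene");pickle.dump(c,open("s4.pkl","wb"));cv2.imwrite("pics/s4.png",cv2.resize(c["pixels"][150:330,230:450,::-1],None,fx=3.2,fy=3.2,interpolation=2))
E
```

```text
t: 14.53
position: [0.6897, 0.0311, 0.183]
tcp_rot: [0.151, -3.136, -0.0]
contact_force: [-0.8, -0.0, 0.3]
gripper_width: 0.0854
gripper_force: 0.0
```

View pics/s4.png

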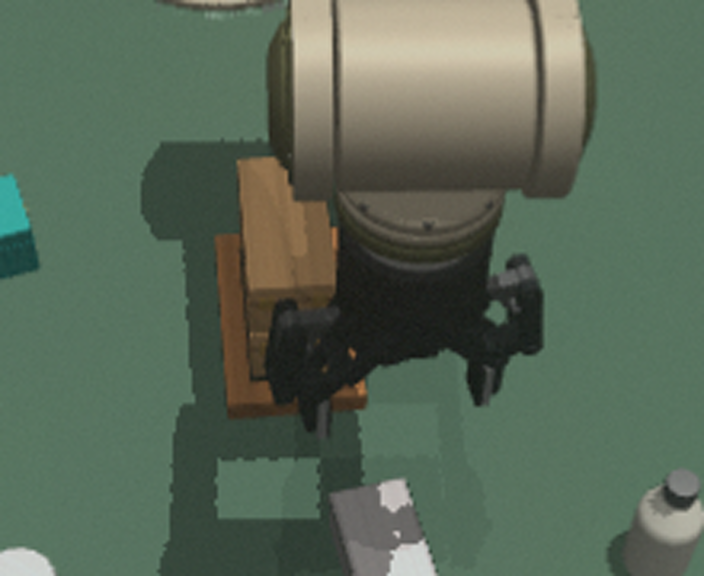

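The light case stands squarely on the heavy one; its lid is at about (240..335, 160..290). Next I'll descend on the tin.

```bash
python3 -m jog '[[-1,[0.001,0,-0.04],0],[-1,[0.001,0,-0.08],0],[-1,[0.001,0,-0.12],0],[-1,[0.001,0,-0.16],0],[-1,[0.001,0,-0.19],0],[-1,[0.001,0,-0.21],0],[-1,[0.001,0,-0.214],0],[-1,[0.001,0,-0.214],0]]' && python3 -m jog '[[1,[0,0,0],0],[1,[0,0,0],0],[1,[0,0,0],0],[1,[0,0,0],0],[1,[0,0,0],0],[1,[0,0,0],0],[1,[0,0,0],0],[1,[0,0,0],0]]'
```

```text
t: 15.25
position: [0.6907, 0.031, 0.0124]
tcp_rot: [0.151, -3.136, -0.0]
contact_force: [-0.1, 0.2, 0.6]
gripper_width: 0.0853
gripper_force: 0.0
t: 15.92
position: [0.6923, 0.0312, 0.0145]
tcp_rot: [-0.152, 3.135, -0.001]
contact_force: [-0.9, 1.0, 7.0]
gripper_width: 0.0509
gripper_force: 64.4
```

```bash
python3 -m jog '[[1,[0,0,0.01],0],[1,[0,0,0.03],0],[1,[0,0,0.07],0],[1,[0,0,0.11],0],[1,[0,0,0.15],0],[1,[0,0,0.18],0],[1,[0,0,0.195],0],[1,[0,0,0.195],0],[1,[0,0,0.195],0]]' && python3 -m jog '[[1,[-0.27,-0.044,0],-0.048],[1,[-0.27,-0.044,0],-0.048],[1,[-0.27,-0.044,0],-0.048],[1,[-0.27,-0.044,0],-0.048],[1,[-0.27,-0.044,0],-0.048],[1,[-0.27,-0.044,0],-0.048],[1,[-0.27,-0.044,0],-0.048],[1,[-0.27,-0.044,0],-0.048],[1,[-0.27,-0.044,0],-0.048],[1,[-0.27,-0.044,0],-0.048]]'
```

```text
t: 16.67
position: [0.6914, 0.0313, 0.1688]
tcp_rot: [-0.152, 3.137, -0.0]
contact_force: [0.2, -0.0, -2.2]
gripper_width: 0.051
gripper_force: 63.3
t: 17.5
position: [0.4765, -0.0039, 0.168]
tcp_rot: [-0.085, -3.14, -0.0]
contact_force: [-0.1, -0.0, -1.7]
gripper_width: 0.0512
gripper_force: 63.3
```

```bash
python3 -m jog '[[1,[-0.0015,0,-0.01],0],[1,[-0.0015,0,-0.02],0],[1,[-0.0015,0,-0.028],0],[1,[-0.0015,0,-0.032],0],[1,[-0.0015,0,-0.034],0],[1,[-0.0015,0,-0.034],0],[1,[-0.0015,0,-0.034],0]]' && python3 -m jog '[[1,[0,0,-0.001],0],[1,[0,0,-0.002],0],[1,[0,0,-0.002],0],[1,[0,0,-0.002],0]]'
```

```text
t: 18.08
position: [0.4745, -0.004, 0.1414]
tcp_rot: [0.085, 3.14, -0.0]
contact_force: [0.5, -0.6, -1.6]
gripper_width: 0.051
gripper_force: 63.3
t: 18.42
position: [0.4744, -0.004, 0.1398]
tcp_rot: [0.085, 3.14, -0.0]
contact_force: [-0.3, 0.5, -1.5]
gripper_width: 0.0508
gripper_force: 63.3
```

```bash
python3 -m jog '[[1,[0,0,-0.001],0],[1,[0,0,-0.0015],0],[1,[0,0,-0.0015],0],[1,[0,0,-0.0015],0]]' && python3 -m jog '[[1,[0,0,-0.0008],0],[1,[0,0,-0.0012],0],[1,[0,0,-0.0012],0],[1,[0,0,-0.0012],0]]'
```

```text
t: 18.75
position: [0.4743, -0.004, 0.1385]
tcp_rot: [-0.085, -3.14, 0.0]
contact_force: [0.3, -0.5, -0.9]
gripper_width: 0.051
gripper_force: 63.3
t: 19.08
position: [0.4743, -0.004, 0.1375]
tcp_rot: [-0.085, -3.14, -0.0]
contact_force: [0.1, 0.3, -1.2]
gripper_width: 0.0507
gripper_force: 63.4
```

```bash
python3 -m jog '[[1,[0,0,-0.0008],0],[1,[0,0,-0.0012],0],[1,[0,0,-0.0012],0],[1,[0,0,-0.0012],0]]'
```

```text
t: 19.42
position: [0.4743, -0.004, 0.1374]
tcp_rot: [0.085, 3.14, -0.001]
contact_force: [-3.1, 1.5, 7.3]
gripper_width: 0.0508
gripper_force: 64.5
```

Contact. I'll release, rise and clear to the side.

```bash
python3 -m jog '[[-1,[0,0,0],0],[-1,[0,0,0],0],[-1,[0,0,0],0],[-1,[0,0,0],0],[-1,[0,0,0],0],[-1,[0,0,0],0]]' && python3 -m jog '[[-1,[0,0,0.02],0],[-1,[0,0,0.05],0],[-1,[0,0,0.09],0],[-1,[0,0,0.12],0],[-1,[0,0.05,0.12],0],[-1,[0,0.1,0.12],0],[-1,[0,0.15,0.12],0],[-1,[0,0.2,0.12],0],[-1,[0,0.25,0.12],0],[-1,[0,0.25,0.12],0]]' ; python3 - <<'E'
from cell import *
from h import *
c=cams.capture("top");pickle.dump(c,open("t5.pkl","wb"));cv2.imwrite("pics/t5.png",cv2.resize(c["pixels"][205:325,250:410,::-1],None,fx=5,fy=5,interpolation=2))
E
```

```text
t: 19.92
position: [0.4744, -0.004, 0.1365]
tcp_rot: [-0.085, -3.14, -0.0]
contact_force: [0.2, 0.1, -0.6]
gripper_width: 0.0855
gripper_force: 0.0
t: 20.75
position: [0.4734, 0.2016, 0.2325]
tcp_rot: [-0.076, -3.141, -0.003]
contact_force: [-0.2, -0.5, -0.3]
gripper_width: 0.0858
gripper_force: 0.0
```

View pics/t5.png

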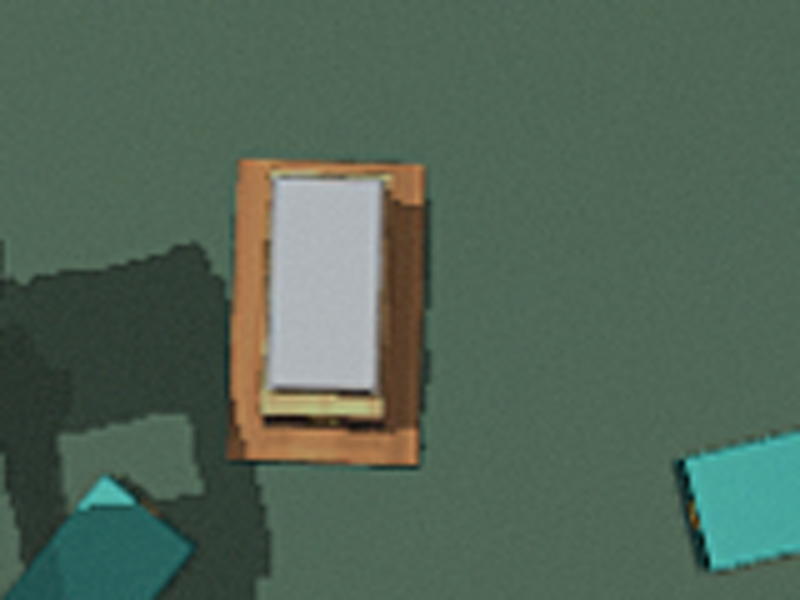

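The tin lid (273..384, 178..390) sits on the upper case's lid (261..390, 171..416), and the column looks aligned. I'll check the numbers.

```bash
python3 - <<'E'
from h import *
c=pickle.load(open("t5.pkl","rb"))
for l,z in[([(273,178),(384,179),(378,390),(269,387)],.167),([(270,171),(391,175),(383,416),(261,413)],.123)]:
    print(box(c,(np.array(l)+.5)/5-.5+[250,205],z))
E
```

```text
(array([ 0.4739, -0.0044]), np.float64(-2.4), array([0.052, 0.099, 0.051, 0.098]))
(array([ 0.4733, -0.0039]), np.float64(-3.1), array([0.059, 0.117, 0.059, 0.118]))
```

```bash
python3 -m jog '[[-1,[0,0,0],0],[-1,[0,0,0],0],[-1,[0,0,0],0]]'; python3 -c "
from cell import bot
print(bot.hand_in())"
```

```text
t: 21.05
position: [0.4746, 0.1949, 0.2326]
tcp_rot: [-0.088, -3.14, 0.0]
contact_force: [0.1, 0.4, 0.1]
gripper_width: 0.0853
gripper_force: 0.0
the job is handed in; nothing more can be done
None
```

The column is built and handed in at about 21 s: heavy case (8.1 N) on the pad, light case (3.2 N) on it, tin on top, each measured within about 1 mm and 1° of the piece below; the hand-in returned no verdict.

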